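Find the case that rattles and hold it out over the hand-over pad

TASK

One of the three sealed cases on the bench mat has something loose inside: lift them clear of the mat one at a time and shake or rock each back and forth end to end, until you have found the one that rattles, and put every other case you picked up back where it stood, lid up. Then hold the rattling case out, level and still, a hand's breadth or two above the middle of the black hand-over pad, and finish while still holding it there in the air; leave the board, the jar and the screwdriver alone.

Things in the scene. Friction and masses are not known exactly. Their poses are not given: they have to be found in the camera images.
- case_a_mid (a point): one of three outwardly identical sealed plastic cases, grey with a black lid and blank paper label, 130 (x) x 58 (y) x 50 (z) mm, shut for good, 0.25 to 0.8 kg, each different (weight is no guide). This point is its centre, 25 mm above its underside; x along its length, z up through the lid. A grip of 30 to 40 N holds it; any of the three may rattle
- case_b_mid (a point): another of the three cases, point and axes as case_a_mid. Inside, each is 114 x 50 x 42 mm; in exactly one of the three a steel ball, 38 mm and 0.225 kg, rolls free, 38 mm either way from the middle along the length; nothing moves in the other two
- case_c_mid (a point): the third case, point and axes as case_a_mid. The ball is felt as knocks when its case is shaken, or as a moment: with one end held 0.07 rad or more down it rolls to that end within half a second and stays, adding 0.084 N m about the case's y axis, turning that end down, to what the rigid load gives; held level it wanders slowly
- pad_top (a point): centre of the upper face of the fixed hand-over pad: black rubber square 130 x 130 mm, 3 mm thick, with a 70 x 35 mm tab on its far side, lying on the green bench mat (mat 3 mm thick, its top at z = 0.003); x points away along the tab, z up
- board: bystander: green circuit board 100 x 130 mm, up to 14 mm high, lying on the mat; origin at the centre of its underside
- jar: bystander: clear jar with a white cap, 48 mm across, 55 mm high; origin at the centre of its underside
- driver: bystander: screwdriver with a black handle lying on the mat, about 200 mm long along its x; origin underneath it
Mind the look-alikes: they are no part of the job. What is shaped like the part that bears case_a_mid but green or red is not meant.

How it is judged:
By the outcome, as a careful person would: the job done as asked, in the order asked, and still so for the second after the job is handed in, while the arm keeps its last pose, push and grip.
It also fails if it takes over 72 s, if anything falls off the work surface, if the arm or the gripper's body presses on something with over 40 N, if the wrist force passes 120 N, or if a joint passes its speed limit or range.

ROBOT

A 6-joint arm with a two-finger parallel gripper is mounted at the origin on the work surface. World frame = base frame: x ahead of the robot, y to its left, z up, the work surface at z = 0. Lengths are in m, angles in rad, forces in N, time in s.
With the tool pointing down it reaches from about 0.35 to 0.725 m from the base axis. Payload 6 kg.
Tool frame: the origin (TCP) lies between the finger pads; the fingertips stand 19 mm ahead of it and the grasp point (between the pads) is the TCP; z points along the fingers, y is the direction in which the jaws open and shut (so a half turn about z gives the same grasp; the last joint's range is limited). The gripper opens to 85 mm and grips with 20 to 120 N. Pads are 22 mm wide; open, the fingers measure 114 mm over their backs; the gripper's body (76 mm by 85 mm) begins 54 mm behind the grasp point. The pads swing forward as they close: fully open they stand 13 mm farther back than shut.
Start: joints at [-1.009, 0.04, 0.085, 0, -1.615, -0.334], TCP at [0.136, -0.584, 0.25] pointing down, gripper open.
Joint ranges: [-2.56, 2.56], [-1.29, 2.01], [-1.08, 1.49], [-3.29, 1.98], [-2.81, -0.18], [-2.99, 2.99]. Speed limits (rad/s): [2.57, 2.57, 3.01, 3.14, 3.14, 3.14].

INTERFACE

Orientations are given as a unit quaternion [w, x, y, z].
In Python, from station import arm gives the robot as it stands. The module is installed in compiled form; this text tells all that it offers.
- The arm moves only by the tool servo_tool, never from a script. Its argument "increments" is a list of rows, each a list of 7 numbers: the turn, a rotation vector about the tool's x, y, z in degrees, then the shift along the tool's x, y, z in mm, then the closure, from -1 (fully open) to 1 (shut). In form: [[ax, ay, az, dx, dy, dz, hand], ...]. A call has 1 to 20 rows; each row is the pose to reach, as a shift and turn from the pose measured when the call began, along the tool's axes at that moment; what a row does not reach only later rows make up. A row lasts 1/8 s, in which the tool goes at most 62.5 mm and 10.7 degrees, less where a joint would pass 70% of its speed; a pose out of reach is approached as far as the arm can. A call with a gripper value outside its range is refused whole. The fingers move at their own pace and stop on an object; the grip force is fixed at half the most. Time passes only in rows, so rows that repeat a pose let the fingers close. It gives the time, the measured TCP pose, the force and the opening at its end, in the units of the state.
- arm.sense(): the state, without advancing time (a new reading comes with each control period).
- arm.camera(name): name is "scene" or "side" or "wrist"; returns a dict with "image" (400x640x3 uint8, blue, green, red), "range_z" (400x640 float32, m along the optical axis (not along the pixel's ray), 0 where there is no reading), "camera_matrix" (3x3 intrinsics, pixels), "rvec" (rotation vector, rad) and "tvec" (3), from world to camera coordinates, as OpenCV has them; the wrist camera has in their place "T_tool_cam" (4x4, takes a point from camera to tool coordinates, whose origin is the TCP and whose axes are the flange's). Camera axes: x right, y down, z forward; pixel columns grow to the right and rows downward; lengths in m; the calibration is good to about 2 mm. A picture is of the moment at which its call begins: read the wrist's pose just before it.
- arm.job_done(): hands the job in, once; it reports no verdict.
Trained networks look in a picture, given as the dict that the camera call returned (one of the last four; its "shot" number tells which), for a name from the list of things; names that differ only in an ending like _2 or _b are one class to them, and where a whole thing is asked for, a point or a joint stands for the part that bears it (a point fixed in the world has none). Each returns a list of dicts, best first, with "conf" (0 to 1); they miss things now and then, are a little off and sometimes report something else, mostly with a low value. They report only what shows in the picture. A call takes as long as a camera call. They do not tell look-alikes from the thing itself.
- arm.search_frame(picture, target): "rect" ([left, top, right, bottom] in pixels, round what is visible of it).
The state is a dict: "time": time; "joint_positions": joint angles; "joint_velocities": joint speeds; "effort": joint torques, N m; "ee_pos": TCP position; "tcp_rot": TCP orientation; "force": force on the tool from outside, world axes, zero at the start; "moment": the same for the moment, N m; "opening": opening from 0.0 (shut) to 1.0 (fully open).
Only numpy, scipy, OpenCV 4.12 (cv2) and the standard library are available. Lean on these libraries where they do the work, as an engineer would, in place of code of your own. Each camera call takes 0.05 s, during which the arm holds its last target.

## Working session

There is one attempt and no reset: what is moved stays moved. The work goes in short steps, Python scripts to look and compute and a tool call to move; the robot and the scene stay as the last step left them, time stands still between calls to the robot, and variables do not carry over. Pictures are saved under pics/ and viewed, and the job is handed in when it is done.

Besides the shell and the picture viewer there is one more tool, called after "Request:" by a JSON object that holds its "method" and its "body". servo_tool: Moves the arm, as the interface text tells. Its arguments: {"type":"object","properties":{"increments":{"type":"array","items":{"type":"array","items":{"type":"number"}}}},"required":["increments"]}

```bash
mkdir -p pics
cat > look.py <<'E'
import cv2,numpy as np
from station import arm
def shot(name,tag):
    s=arm.sense(); p=arm.camera(name); cv2.imwrite(f'pics/{tag}.png',p['image']); return s,p
E
python3 - <<'E'
from look import *
print(arm.sense())
for n in ['scene','side']:
    s,p=shot(n,n+'0')
    print(n,p['camera_matrix'].tolist(),p['rvec'],p['tvec'])
    for t in ['case_a_mid','pad_top','board','jar','driver']:
        print(t,[(np.round(d['rect']).tolist(),round(d['conf'],2)) for d in arm.search_frame(p,t)])
E
```

```text
{'time': 0.0, 'joint_positions': array([-1.00929442e+00,  4.08270389e-02,  8.38050707e-02, -4.72178557e-04,
       -1.61548074e+00, -3.33691684e-01]), 'joint_velocities': array([-1.03180946e-03,  2.76836972e-04,  1.39008886e-05,  1.27512346e-04,
       -1.69124471e-03, -7.40279288e-05]), 'effort': array([-6.74916955e-04, -3.68201315e+01,  3.47423887e+01,  6.93228185e+00,
       -5.25143871e-03, -1.88055856e-05]), 'ee_pos': array([ 0.13552369, -0.58419666,  0.24926537]), 'tcp_rot': array([-1.56632459e-04, -1.13669195e-01,  9.93518259e-01,  8.71221845e-04]), 'force': array([0.3317803 , 0.86673191, 0.3393465 ]), 'moment': array([-0.05725917, -0.0513186 , -0.05007879]), 'opening': 0.9996103233254338}
scene [[406.8849651465194, 0.0, 316.341468442684], [0.0, 406.8849651465194, 199.09539624300075], [0.0, 0.0, 1.0]] [ 1.69077281  1.48680452 -0.82175697] [-0.18869263 -0.15734023  1.70141575]
case_a_mid [([336.0, 161.0, 370.0, 182.0], 0.97), ([380.0, 198.0, 428.0, 229.0], 0.81), ([337.0, 195.0, 373.0, 230.0], 0.72), ([457.0, 188.0, 502.0, 215.0], 0.69)]
pad_top [([258.0, 246.0, 310.0, 292.0], 0.74)]
board []
jar [([167.0, 249.0, 192.0, 276.0], 0.61)]
driver [([80.0, 267.0, 128.0, 307.0], 0.82), ([374.0, 244.0, 432.0, 275.0], 0.22)]
side [[508.0495791010975, 0.0, 317.6968473964371], [0.0, 508.0495791010975, 197.55727957193062], [0.0, 0.0, 1.0]] [ 2.29690411 -0.50870025  0.213203  ] [-0.34383696  0.25348437  1.86597715]
case_a_mid [([254.0, 116.0, 282.0, 139.0], 0.64), ([313.0, 171.0, 327.0, 182.0], 0.53), ([288.0, 147.0, 308.0, 173.0], 0.51)]
pad_top [([399.0, 200.0, 408.0, 212.0], 0.4)]
board []
jar [([407.0, 246.0, 420.0, 264.0], 0.67)]
driver [([420.0, 288.0, 476.0, 297.0], 0.73)]
```

View pics/scene0.png

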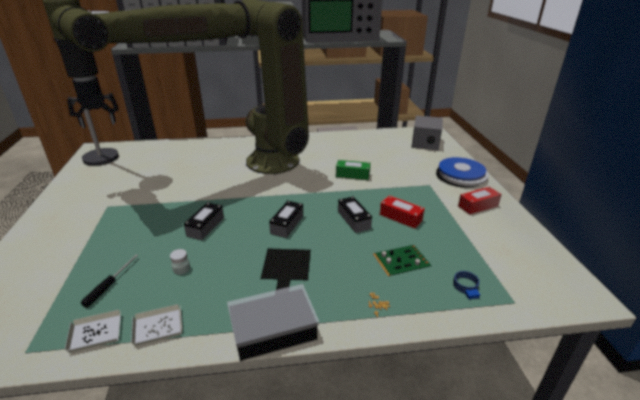

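View pics/side0.png

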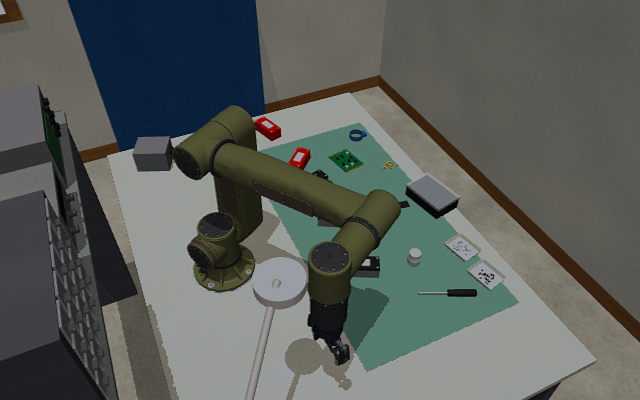

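The scene view shows three grey/black cases at (204,219), (287,217) and (355,213). The look-alikes are green (353,169), red (402,210) and red (480,200). The pad is at (287,264), with a grey box at (272,315) next to its tab. Next I'll measure the three cases with the depth data.

```bash
cat >> look.py <<'E'
def cloud(p,box):
    K=p['camera_matrix'];R=cv2.Rodrigues(p['rvec'])[0];t=np.array(p['tvec'])
    l,tp,r,b=box
    v,u=np.mgrid[tp:b,l:r]; z=p['range_z'][tp:b,l:r]; m=z>0
    c=p['image'][tp:b,l:r][m]
    P=np.stack([(u[m]-K[0,2])/K[0,0]*z[m],(v[m]-K[1,2])/K[1,1]*z[m],z[m]],1)
    return (P-t)@R,c
E
python3 - <<'E'
from look import *
s,p=shot('scene','scene1')
for n,b in dict(A=(178,195,232,245),B=(262,195,312,242),C=(330,190,378,236),red=(378,192,430,232),jar=(165,245,195,278),box=(222,280,325,356)).items():
    W,c=cloud(p,b); 
    q=W[W[:,2]>0.02]; t=W[(W[:,2]>np.percentile(q[:,2],50)-.008)]
    rc=cv2.minAreaRect((t[:,:2]*1000).astype(np.float32))
    print(n,len(q),'z',np.percentile(q[:,2],[50,95]),rc, 'ext',q.min(0),q.max(0))
W,c=cloud(p,(255,244,318,294)); d=(c.max(1)<45)&(W[:,2]<.02); print('pad',d.sum(),cv2.minAreaRect((W[d][:,:2]*1000).astype(np.float32)),np.median(W[d],0))
crop=cv2.resize(p['image'][180:300,160:440],None,fx=2.8,fy=2.8,interpolation=2);cv2.imwrite('pics/crop1.png',crop)
E
```

```text
A 781 z [0.05095371 0.05439067] ((445.0848083496094, -224.93807983398438), (62.37763595581055, 135.505126953125), 61.8691291809082) ext [ 0.37063059 -0.28010825  0.02002564] [ 0.51967867 -0.16927117  0.05803485]
B 721 z [0.0513166  0.05483197] ((467.73480224609375, 34.91181182861328), (61.90770721435547, 134.88079833984375), 60.205413818359375) ext [ 0.3954335  -0.02259306  0.02014599] [0.5380115  0.09136327 0.0562813 ]
C 696 z [0.05150672 0.05476037] ((467.5463562011719, 252.1561737060547), (136.01039123535156, 63.6327018737793), 14.40882396697998) ext [0.40105753 0.20818971 0.02003047] [0.54023063 0.29829433 0.05674228]
red 771 z [0.05092539 0.05509397] ((474.47833251953125, 409.9013366699219), (132.0702667236328, 67.29981994628906), 45.28159713745117) ext [0.41031568 0.34254819 0.02025793] [0.54323712 0.47513784 0.05766984]
jar 314 z [0.05047032 0.05872174] ((640.4653930664062, -271.39007568359375), (43.787147521972656, 41.251197814941406), 43.075965881347656) ext [ 0.61854685 -0.294802    0.02038392] [ 0.66426061 -0.2471532   0.06080142]
box 4411 z [0.0613893  0.06372098] ((881.369384765625, -25.95948028564453), (129.18092346191406, 185.61485290527344), 11.158086776733398) ext [ 0.80124511 -0.12851008  0.0200103 ] [0.96087983 0.07699642 0.06734582]
pad 1351 ((671.7632446289062, 16.47595977783203), (124.75274658203125, 159.6162567138672), 79.51139068603516) [0.66320701 0.01649411 0.00568946]
```

View pics/crop1.png

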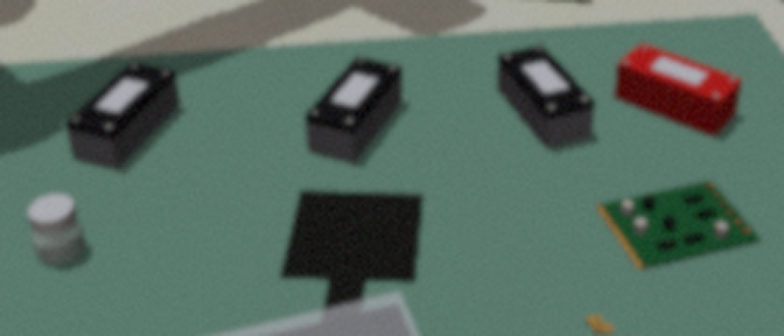

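```bash
cat >> look.py <<'E'
from scipy.spatial.transform import Rotation as Ro
def rel(s,pos,yaw_deg,tilt=0):
    q=s['tcp_rot'];R=Ro.from_quat([q[1],q[2],q[3],q[0]])
    a=np.radians(yaw_deg);x=np.array([np.cos(a),np.sin(a),0]);z=np.array([0,0,-1.]);y=np.cross(z,x)
    T=Ro.from_matrix(np.stack([x,y,z],1))*Ro.from_euler('y',tilt,degrees=True)
    rv=np.degrees((R.inv()*T).as_rotvec()); d=R.inv().apply(np.array(pos)-s['ee_pos'])*1000
    return np.round(rv,2),np.round(d,1)
E
python3 - <<'E'
from look import *
s,p=shot('side','side1')
for b in [(262,262,300,300),(250,320,285,395),(310,330,350,365)]:
    W,c=cloud(p,b)
    print(b,np.percentile(W,[5,50,95],axis=0).round(3).tolist())
s,p=shot('scene','s2')
for b in [(84,112,100,150),(80,145,120,165)]:
    W,c=cloud(p,b)
    print(b,np.percentile(W,[5,50,95],axis=0).round(3).tolist())
print(rel(s,[.445,-.225,.16],152))
E
```

```text
(262, 262, 300, 300) [[-0.008, -0.603, 0.578], [0.031, -0.559, 0.581], [0.071, -0.51, 0.584]]
(250, 320, 285, 395) [[-0.085, -0.683, -0.004], [0.004, -0.448, 0.002], [0.083, -0.295, 0.519]]
(310, 330, 350, 365) [[0.111, -0.652, -0.004], [0.153, -0.509, 0.007], [0.269, -0.423, 0.389]]
(84, 112, 100, 150) [[-0.884, -1.083, -0.231], [-0.866, -0.99, -0.072], [-0.108, -0.707, 0.188]]
(80, 145, 120, 165) [[-0.261, -0.821, -0.004], [-0.115, -0.713, 0.016], [-0.055, -0.646, 0.03]]
(array([ 0.  , -0.  , 41.05]), array([-382.7,  280.3,   90.3]))
```

The lamp stands behind the arm and the move goes away from it. Candidates are the grey cases only; the crop confirmed them. I'll start with case A, the one at (204,219).

Request:
{"method": "servo_tool", "body": {"increments": [[0, 0, 10, -96, 70, 22, -1], [0, 0, 20, -191, 140, 45, -1], [0, 0, 30, -287, 210, 67, -1], [0, 0, 41, -383, 280, 90, -1], [0, 0, 41, -383, 280, 90, -1], [0, 0, 41, -383, 280, 90, -1], [0, 0, 41, -383, 280, 90, -1], [0, 0, 41, -383, 280, 90, -1], [0, 0, 41, -383, 280, 90, -1], [0, 0, 41, -383, 280, 90, -1]]}}

```text
time: 2.0
ee_pos: [0.4455, -0.225, 0.1604]
tcp_rot: [-0.0, 0.241, 0.971, -0.0]
force: [0.3, -0.0, 0.4]
opening: 0.998
```

```bash
cat >> look.py <<'E'
def wcloud(s,p,box=(0,0,640,400)):
    K=p['camera_matrix'];T=np.array(p['T_tool_cam']);q=s['tcp_rot'];R=Ro.from_quat([q[1],q[2],q[3],q[0]]).as_matrix()
    l,tp,r,b=box; v,u=np.mgrid[tp:b,l:r]; z=p['range_z'][tp:b,l:r]; m=z>0
    P=np.stack([(u[m]-K[0,2])/K[0,0]*z[m],(v[m]-K[1,2])/K[1,1]*z[m],z[m]],1)
    return (P@T[:3,:3].T+T[:3,3])@R.T+s['ee_pos'],p['image'][tp:b,l:r][m],u[m],v[m]
def wlocate(tag,guess):
    s=arm.sense();p=arm.camera('wrist');cv2.imwrite(f'pics/{tag}.png',p['image'])
    W,c,u,v=wcloud(s,p)
    m=(abs(W[:,2]-.053)<.008)&(np.hypot(W[:,0]-guess[0],W[:,1]-guess[1])<.1)
    rc=cv2.minAreaRect((W[m][:,:2]*1000).astype(np.float32))
    print(tag,m.sum(),rc,'z',np.median(W[m][:,2]),'uv',u[m].min(),u[m].max(),v[m].min(),v[m].max())
    return s,p
E
python3 - <<'E'
from look import *
s,p=wlocate('wA',(.445,-.225))
print(s)
E
```

```text
wA 11909 ((442.716064453125, -230.23312377929688), (58.516441345214844, 130.78598022460938), 62.51518630981445) z 0.053543002306520954 uv 271 349 119 279
{'time': 2.0, 'joint_positions': array([-6.28823028e-02, -2.26400229e-01, -3.27180717e-01,  2.01367591e-04,
       -1.47026590e+00, -1.99449705e+00]), 'joint_velocities': array([-0.03226021, -0.01103574,  0.00173129,  0.0029388 , -0.00187416,
        0.00246374]), 'effort': array([  1.05721291, -22.57507682,  34.33589458,   6.76317215,
         0.05427525,  -0.07141458]), 'ee_pos': array([ 0.44549913, -0.22500593,  0.1603579 ]), 'tcp_rot': array([-1.05028780e-04,  2.40888683e-01,  9.70552738e-01, -1.20983242e-04]), 'force': array([ 0.3390749 , -0.01877552,  0.44885614]), 'moment': array([-0.07052844,  0.03490444,  0.01278091]), 'opening': 0.9983227066129435}
```

View pics/wA.png

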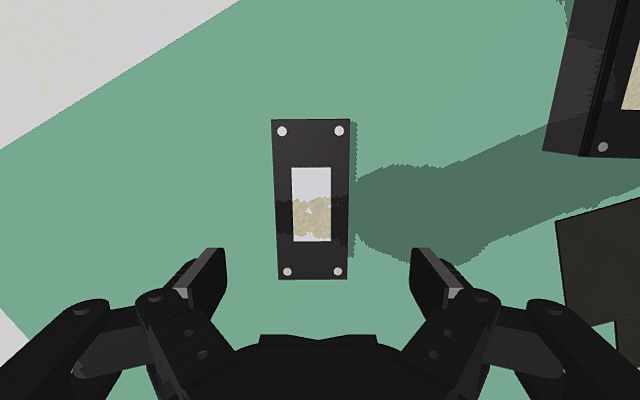

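Case A, lid facing the camera, covers pixels u 271–349, v 119–279. The lid measures 58.5 x 131 mm, centred at (0.4427, -0.2302) with yaw 152.5°. I'll descend and grip.

Run:
```python
from look import *
s=arm.sense(); print(rel(s,[.4427,-.2302,.027],152.5))
```

```text
(array([-0.01,  0.02, -0.46]), array([ 1.000e-01, -5.200e+00,  1.336e+02]))
```

Request:
{"method": "servo_tool", "body": {"increments": [[0, 0, -0.5, 0, -5, 45, -1], [0, 0, -0.5, 0, -5, 90, -1], [0, 0, -0.5, 0, -5, 125, -1], [0, 0, -0.5, 0, -5, 133, -1], [0, 0, -0.5, 0, -5, 133, -1], [0, 0, -0.5, 0, -5, 133, 1], [0, 0, -0.5, 0, -5, 133, 1], [0, 0, -0.5, 0, -5, 133, 1], [0, 0, -0.5, 0, -5, 133, 1], [0, 0, -0.5, 0, -5, 133, 1], [0, 0, -0.5, 0, -5, 133, 1]]}}

```text
time: 3.42
ee_pos: [0.4441, -0.2303, 0.0296]
tcp_rot: [0.002, 0.237, 0.971, -0.0]
force: [-0.6, 0.3, 6.0]
opening: 0.673
```

```bash
cat >> look.py <<'E'
def ft():
    s=arm.sense();q=s['tcp_rot'];R=Ro.from_quat([q[1],q[2],q[3],q[0]])
    print('t',s['time'],'pos',s['ee_pos'].round(4),'F',R.inv().apply(s['force']).round(2),'M_tool',R.inv().apply(s['moment']).round(4),'tilt(deg)',(np.degrees(np.arcsin(R.as_matrix()[2,0]))).round(2),'open',round(s['opening'],3),'eff',s['effort'].round(2))
E
python3 -c "
from look import *
ft()"
```

```text
t 3.425 pos [ 0.4441 -0.2303  0.0296] F [ 0.64 -0.05 -5.99] M_tool [-0.4025  0.4009  0.0663] tilt(deg) -0.2 open 0.673 eff [ -0.34 -22.3   29.56   5.9    0.2    0.1 ]
```

Request:
{"method": "servo_tool", "body": {"increments": [[0, 0, 0, 0, 0, -10, 1], [0, 0, 0, 0, 0, -40, 1], [0, 0, 0, 0, 0, -80, 1], [0, 0, 0, 0, 0, -110, 1], [0, 0, 0, 0, 0, -120, 1], [0, 5, 0, 0, 0, -120, 1], [0, 10, 0, 0, 0, -120, 1], [0, 10, 0, 0, 0, -120, 1], [0, 10, 0, 0, 0, -120, 1], [0, 10, 0, 0, 0, -120, 1], [0, 10, 0, 0, 0, -120, 1], [0, 10, 0, 0, 0, -120, 1]]}}

```text
time: 4.92
ee_pos: [0.4437, -0.2301, 0.1499]
tcp_rot: [-0.082, 0.236, 0.968, 0.02]
force: [-0.0, 0.5, -3.5]
opening: 0.673
```

```bash
python3 -c "
from look import *
ft()"
```

```text
t 4.925 pos [ 0.4437 -0.2301  0.1499] F [-0.33  0.47  3.46] M_tool [ 0.0022 -0.6886 -0.0335] tilt(deg) 9.75 open 0.673 eff [ 1.000e-02 -3.213e+01  3.546e+01  7.240e+00 -6.000e-01 -0.000e+00]
```

Request:
{"method": "servo_tool", "body": {"increments": [[0, -5, 0, 0, 0, 0, 1], [0, -10, 0, 0, 0, 0, 1], [0, -15, 0, 0, 0, 0, 1], [0, -20, 0, 0, 0, 0, 1], [0, -20, 0, 0, 0, 0, 1], [0, -20, 0, 0, 0, 0, 1], [0, -20, 0, 0, 0, 0, 1], [0, -20, 0, 0, 0, 0, 1], [0, -20, 0, 0, 0, 0, 1]]}}

```text
time: 6.05
ee_pos: [0.4438, -0.2302, 0.1497]
tcp_rot: [0.086, 0.236, 0.968, -0.021]
force: [0.4, 0.3, -3.6]
opening: 0.669
```

```bash
python3 -c "
from look import *
ft()"
```

```text
t 6.05 pos [ 0.4438 -0.2302  0.1497] F [0.37 0.46 3.56] M_tool [-0.0021  0.6444  0.0832] tilt(deg) -10.21 open 0.669 eff [-1.000e-02 -1.687e+01  3.691e+01  7.750e+00  5.800e-01  0.000e+00]
```

```bash
cat >> look.py <<'E'
def avg(n=5):
    M=[];F=[]
    for i in range(n):
        s=arm.sense();q=s['tcp_rot'];R=Ro.from_quat([q[1],q[2],q[3],q[0]])
        M.append(R.inv().apply(s['moment']));F.append(s['force']);arm.camera('wrist')
    M=np.array(M);F=np.array(F);sn=R.as_matrix()[2,0]
    print('t',s['time'],'sin',sn.round(4),'My',M[:,1].mean().round(4),'sd',M[:,1].std().round(4),'F',F.mean(0).round(2),'pos',s['ee_pos'].round(4),'yaw',np.degrees(np.arctan2(R.as_matrix()[1,0],R.as_matrix()[0,0])).round(2),'open',round(s['opening'],3))
E
python3 -c "
from look import *
avg()"
```

```text
t 6.25 sin -0.1777 My 0.6825 sd 0.0218 F [-0.19 -0.26 -3.23] pos [ 0.4437 -0.2301  0.1498] yaw 152.57 open 0.67
```

Request:
{"method": "servo_tool", "body": {"increments": [[0, 5, 0, 0, 0, 0, 1], [0, 10, 0, 0, 0, 0, 1], [0, 15, 0, 0, 0, 0, 1], [0, 15, 0, 0, 0, 0, 1], [0, 15, 0, 0, 0, 0, 1], [0, 15, 0, 0, 0, 0, 1], [0, 15, 0, 0, 0, 0, 1], [0, 15, 0, 0, 0, 0, 1]]}}

```text
time: 7.3
ee_pos: [0.4436, -0.23, 0.1502]
tcp_rot: [-0.04, 0.237, 0.971, 0.01]
force: [0.6, -0.3, -2.7]
opening: 0.674
```

```bash
python3 -c "
from look import *
avg()"
```

```text
t 7.5 sin 0.0827 My -0.3 sd 0.0302 F [ 0.43 -0.21 -2.97] pos [ 0.4437 -0.23    0.1499] yaw 152.59 open 0.67
```

Request:
{"method": "servo_tool", "body": {"increments": [[0, -5, 0, 0, 0, 0, 1], [0, -10, 0, 0, 0, 0, 1], [0, -10, 0, 0, 0, 0, 1], [0, -10, 0, 0, 0, 0, 1], [0, -10, 0, 0, 0, 0, 1], [0, -10, 0, 0, 0, 0, 1], [0, -10, 0, 0, 0, 0, 1]]}}

```text
time: 8.43
ee_pos: [0.4437, -0.2302, 0.1497]
tcp_rot: [0.044, 0.237, 0.97, -0.011]
force: [-0.7, -0.1, -2.1]
opening: 0.67
```

```bash
python3 -c "
from look import *
avg()"
```

```text
t 8.625 sin -0.0913 My 0.3433 sd 0.0199 F [ 0.03  0.04 -2.73] pos [ 0.4437 -0.2301  0.1498] yaw 152.57 open 0.672
```

Request:
{"method": "servo_tool", "body": {"increments": [[0, 10, 0, 0, 0, 0, 1], [0, 20, 0, 0, 0, 0, 1], [0, 25, 0, 0, 0, 0, 1], [0, 25, 0, 0, 0, 0, 1], [0, 25, 0, 0, 0, 0, 1], [0, 25, 0, 0, 0, 0, 1]]}}

```text
time: 9.43
ee_pos: [0.4435, -0.23, 0.1508]
tcp_rot: [-0.165, 0.233, 0.957, 0.041]
force: [0.5, -0.8, -1.8]
opening: 0.672
```

```bash
python3 -c "
from look import *
avg()"
```

```text
t 9.625 sin 0.3365 My -1.269 sd 0.0312 F [-0.1  -0.1  -2.78] pos [ 0.4436 -0.2299  0.1505] yaw 152.61 open 0.672
```

A fits a rigid line: slope −3.8 with residuals ≤0.015 N m, where a ball would give a 0.168 step. A doesn't rattle, so I'll put it back.

```bash
python3 -c "
from look import *
s=arm.sense();print(rel(s,[.4437,-.2301,.15],152.5),rel(s,[.4441,-.2303,.03],152.5))"
```

```text
(array([  0.03, -19.69,   0.1 ]), array([-0.3, -0. ,  0.3])) (array([  0.03, -19.69,   0.1 ]), array([-4.110e+01, -1.000e-01,  1.131e+02]))
```

Request:
{"method": "servo_tool", "body": {"increments": [[0, -10, 0, 0, 0, 0, 1], [0, -19.7, 0.1, 0, 0, 0, 1], [0, -19.7, 0.1, -14, 0, 38, 1], [0, -19.7, 0.1, -27, 0, 75, 1], [0, -19.7, 0.1, -36, 0, 99, 1], [0, -19.7, 0.1, -39, 0, 107, 1], [0, -19.7, 0.1, -40.4, 0, 111.2, 1], [0, -19.7, 0.1, -40.9, 0, 112.6, 1], [0, -19.7, 0.1, -40.9, 0, 112.6, 1]]}}

```text
time: 10.8
ee_pos: [0.4447, -0.2302, 0.0314]
tcp_rot: [0.001, 0.238, 0.971, 0.0]
force: [-0.2, -0.3, -2.4]
opening: 0.673
```

```bash
python3 -c "
from look import *
ft(); s=arm.sense();print(rel(s,[.4441,-.2303,.0296],152.5))"
```

```text
t 10.8 pos [ 0.4447 -0.2302  0.0314] F [ 0.08 -0.34  2.43] M_tool [0.0002 0.007  0.0243] tilt(deg) -0.09 open 0.673 eff [ 0.000e+00 -2.657e+01  3.406e+01  7.040e+00  1.000e-02 -0.000e+00]
(array([ 0.05,  0.09, -0.  ]), array([ 0.5, -0.3,  1.8]))
```

Request:
{"method": "servo_tool", "body": {"increments": [[0, 0, 0, 0.5, 0, 2, 1], [0, 0, 0, 0.5, 0, 2.3, 1], [0, 0, 0, 0.5, 0, 2.3, -1], [0, 0, 0, 0.5, 0, 2.3, -1], [0, 0, 0, 0.5, 0, 2.3, -1], [0, 0, 0, 0.5, 0, 2.3, -1], [0, 0, 0, 0.5, 0, -30, -1], [0, 0, 0, 0.5, 0, -80, -1], [0, 0, 0, 0.5, 0, -128, -1], [0, 0, 0, 0.5, 0, -128, -1]]}}

```text
time: 12.05
ee_pos: [0.4459, -0.2307, 0.1643]
tcp_rot: [0.005, 0.238, 0.971, 0.0]
force: [0.4, -0.8, -0.6]
opening: 1.001
```

```bash
python3 -c "
from look import *
s,p=wlocate('wA2',(.4427,-.2302)); print(rel(s,[.4655,.031,.16],150))"
```

```text
wA2 11620 ((443.28948974609375, -230.18263244628906), (58.21166229248047, 130.21543884277344), 62.485260009765625) z 0.05358887919679739 uv 278 356 114 272
(array([0.16, 0.55, 2.5 ]), array([103.5, 241.2,   4. ]))
```

A is back within 1 mm, same yaw. Next is B.

Request:
{"method": "servo_tool", "body": {"increments": [[0, 0, 0.5, 21, 48, 1, -1], [0, 0.2, 1, 42, 96, 2, -1], [0, 0.5, 1.5, 62, 145, 3, -1], [0, 0.5, 2.5, 83, 193, 4, -1], [0, 0.5, 2.5, 103.5, 241, 4, -1], [0, 0.5, 2.5, 103.5, 241, 4, -1], [0, 0.5, 2.5, 103.5, 241, 4, -1], [0, 0.5, 2.5, 103.5, 241, 4, -1]]}}

```text
time: 13.1
ee_pos: [0.4643, 0.0304, 0.157]
tcp_rot: [-0.002, 0.26, 0.966, 0.001]
force: [0.4, 0.3, 0.4]
opening: 1.004
```

```bash
python3 -c "
from look import *
s,p=wlocate('wB',(.4655,.031));print(s['ee_pos'],s['joint_positions'])
W,c,u,v=wcloud(s,p);m=(W[:,2]>.04)&(W[:,2]<.07)
print(rel(s,[.4655,.03,.03],150))"
```

```text
wB 12193 ((464.9261169433594, 29.105331420898438), (58.88174819946289, 131.08961486816406), 60.25171661376953) z 0.05357260238517145 uv 277 356 121 283
[0.46429411 0.03042355 0.15701645] [ 0.4981332  -0.32233019 -0.40868658 -0.00425958 -1.48500967 -2.59364794]
(array([ 0.1 , -0.22, -0.09]), array([ -1.8,   0. , 127. ]))
```

View pics/wB.png

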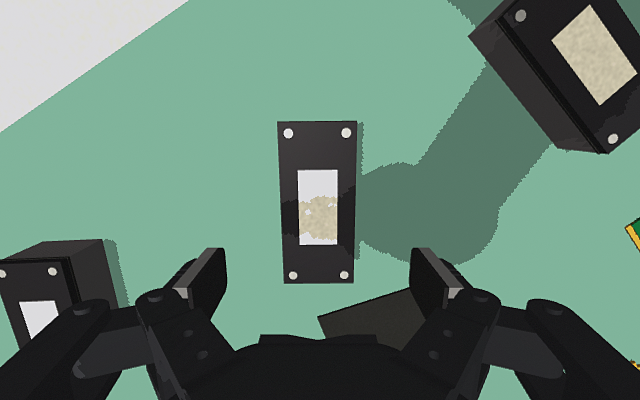

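B is centred in view (u 277–356, v 121–283), at (0.4649, 0.0291) with yaw 150.25°. I'll grip, lift and tilt as before.

```bash
python3 -c "
from look import *
s=arm.sense()
print(rel(s,[.4649,.0291,.029],150.25))"
```

```text
(array([ 0.11, -0.22, -0.35]), array([ -1.6,  -1.1, 128.1]))
```

Request:
{"method": "servo_tool", "body": {"increments": [[0, -0.2, -0.3, -1.6, -1, 45, -1], [0, -0.2, -0.3, -1.6, -1, 90, -1], [0, -0.2, -0.3, -1.6, -1, 120, -1], [0, -0.2, -0.3, -1.6, -1, 128, -1], [0, -0.2, -0.3, -1.6, -1, 128, -1], [0, -0.2, -0.3, -1.6, -1, 128, 1], [0, -0.2, -0.3, -1.6, -1, 128, 1], [0, -0.2, -0.3, -1.6, -1, 128, 1], [0, -0.2, -0.3, -1.6, -1, 128, 1], [0, -0.2, -0.3, -1.6, -1, 128, 1]]}}

```text
time: 14.4
ee_pos: [0.4661, 0.0296, 0.0308]
tcp_rot: [0.001, 0.257, 0.966, 0.002]
force: [-1.1, 1.3, 6.6]
opening: 0.671
```

```bash
python3 -c "
from look import *
ft()"
```

```text
t 14.4 pos [0.4661 0.0296 0.0308] F [ 1.61  0.61 -6.61] M_tool [-0.242   0.2272  0.0677] tilt(deg) -0.11 open 0.671 eff [ -0.56 -17.82  29.36   5.71  -0.04   0.1 ]
```

Request:
{"method": "servo_tool", "body": {"increments": [[0, 0, 0, 0, 0, -10, 1], [0, 0, 0, 0, 0, -40, 1], [0, 0, 0, 0, 0, -80, 1], [0, 0, 0, 0, 0, -110, 1], [0, 0, 0, 0, 0, -120, 1], [0, 10, 0, 0, 0, -120, 1], [0, 10, 0, 0, 0, -120, 1], [0, 10, 0, 0, 0, -120, 1], [0, 10, 0, 0, 0, -120, 1], [0, 10, 0, 0, 0, -120, 1], [0, 10, 0, 0, 0, -120, 1]]}}

```text
time: 15.78
ee_pos: [0.4655, 0.0295, 0.1513]
tcp_rot: [-0.082, 0.255, 0.963, 0.024]
force: [-0.3, 0.4, -2.2]
opening: 0.671
```

```bash
python3 -c "
from look import *
avg()"
```

```text
t 15.975 sin 0.1714 My -0.6189 sd 0.0462 F [-0.06 -0.09 -2.34] pos [0.4656 0.0294 0.151 ] yaw 150.28 open 0.67
```

Request:
{"method": "servo_tool", "body": {"increments": [[0, -5, 0, 0, 0, 0, 1], [0, -5, 0, 0, 0, 0, 1], [0, -5, 0, 0, 0, 0, 1], [0, -5, 0, 0, 0, 0, 1]]}}

```text
time: 16.52
ee_pos: [0.4658, 0.0293, 0.1509]
tcp_rot: [-0.041, 0.257, 0.966, 0.013]
force: [0.0, -0.0, -1.6]
opening: 0.675
```

```bash
python3 -c "
from look import *
avg()"
```

```text
t 16.725 sin 0.0855 My -0.303 sd 0.0243 F [ 0.2  -0.36 -2.13] pos [0.4657 0.0292 0.1508] yaw 150.22 open 0.673
```

Request:
{"method": "servo_tool", "body": {"increments": [[0, -10, 0, 0, 0, 0, 1], [0, -10, 0, 0, 0, 0, 1], [0, -10, 0, 0, 0, 0, 1], [0, -10, 0, 0, 0, 0, 1], [0, -10, 0, 0, 0, 0, 1], [0, -10, 0, 0, 0, 0, 1]]}}

```text
time: 17.52
ee_pos: [0.466, 0.0291, 0.1509]
tcp_rot: [0.043, 0.257, 0.965, -0.009]
force: [-0.5, 0.2, -2.0]
opening: 0.673
```

```bash
python3 -c "
from look import *
avg()"
```

```text
t 17.725 sin -0.0887 My 0.3079 sd 0.0201 F [-0.37  0.11 -2.36] pos [0.4657 0.0292 0.1508] yaw 150.18 open 0.674
```

Request:
{"method": "servo_tool", "body": {"increments": [[0, -5, 0, 0, 0, 0, 1], [0, -5, 0, 0, 0, 0, 1], [0, -5, 0, 0, 0, 0, 1], [0, -5, 0, 0, 0, 0, 1]]}}

```text
time: 18.27
ee_pos: [0.4659, 0.0293, 0.1511]
tcp_rot: [0.085, 0.256, 0.963, -0.02]
force: [-0.1, -0.6, -2.3]
opening: 0.675
```

```bash
python3 -c "
from look import *
avg()"
```

```text
t 18.475 sin -0.1748 My 0.629 sd 0.0278 F [-0.08 -0.1  -2.62] pos [0.4658 0.0291 0.1508] yaw 150.14 open 0.671
```

B is also rigid: slope 3.6 throughout and no step. I'll put it back.

```bash
python3 -c "
from look import *
s=arm.sense();print(rel(s,[.4658,.0294,.15],150.25),rel(s,[.4661,.0296,.0308],150.25))"
```

```text
(array([ 0.21, 10.08, -0.09]), array([0.3, 0.2, 0.8])) (array([ 0.21, 10.08, -0.09]), array([2.100e+01, 1.000e-01, 1.181e+02]))
```

Request:
{"method": "servo_tool", "body": {"increments": [[0.2, 10.1, 0, 0, 0, 0, 1], [0.2, 10.1, 0, 7, 0, 40, 1], [0.2, 10.1, 0, 14, 0, 80, 1], [0.2, 10.1, 0, 18.5, 0, 105, 1], [0.2, 10.1, 0, 20, 0, 113, 1], [0.2, 10.1, 0, 20.6, 0, 116.5, 1], [0.2, 10.1, 0, 20.8, 0, 117.5, 1], [0.2, 10.1, 0, 20.8, 0, 117.5, 1]]}}

```text
time: 19.52
ee_pos: [0.4666, 0.0297, 0.0324]
tcp_rot: [0.0, 0.257, 0.966, 0.001]
force: [0.6, -0.2, -3.7]
opening: 0.67
```

```bash
python3 -c "
from look import *
ft(); s=arm.sense();print(rel(s,[.4661,.0296,.0306],150.25))"
```

```text
t 19.525 pos [0.4666 0.0297 0.0324] F [-0.64  0.14  3.75] M_tool [-0.0055  0.0451  0.0076] tilt(deg) -0.03 open 0.67 eff [-0.000e+00 -2.143e+01  3.403e+01  6.990e+00  1.000e-02  0.000e+00]
(array([ 0.09,  0.03, -0.07]), array([ 0.4, -0.4,  1.8]))
```

Request:
{"method": "servo_tool", "body": {"increments": [[0, 0, 0, 0.4, -0.4, 2, 1], [0, 0, 0, 0.4, -0.4, 2, 1], [0, 0, 0, 0.4, -0.4, 2, -1], [0, 0, 0, 0.4, -0.4, 2, -1], [0, 0, 0, 0.4, -0.4, 2, -1], [0, 0, 0, 0.4, -0.4, 2, -1], [0, 0, 0, 0.4, 0, -30, -1], [0, 0, 0, 0.4, 0, -80, -1], [0, 0, 0, 0.4, 0, -128, -1], [0, 0, 0, 0.4, 0, -128, -1]]}}

```text
time: 20.78
ee_pos: [0.4681, 0.0302, 0.1651]
tcp_rot: [0.004, 0.257, 0.966, 0.003]
force: [-0.2, -0.7, -0.0]
opening: 1.001
```

```bash
python3 -c "
from look import *
s,p=wlocate('wB2',(.4649,.0291)); print(rel(s,[.4655,.247,.16],194.4))"
```

```text
wB2 11581 ((465.3192138671875, 29.346641540527344), (58.69839096069336, 130.84698486328125), 60.14292907714844) z 0.053544825013242744 uv 276 353 115 273
(array([  0.27,   0.49, -44.22]), array([110. , 186.8,   5.8]))
```

B is back within 0.5 mm. Now C.

Request:
{"method": "servo_tool", "body": {"increments": [[0, 0, -9, 24, 40, 1, -1], [0, 0.2, -18, 48, 80, 2, -1], [0, 0.5, -27, 72, 120, 3, -1], [0, 0.5, -36, 92, 160, 4, -1], [0, 0.5, -44.2, 110, 187, 5, -1], [0, 0.5, -44.2, 110, 187, 5, -1], [0, 0.5, -44.2, 110, 187, 5, -1], [0, 0.5, -44.2, 110, 187, 5, -1]]}}

```text
time: 21.82
ee_pos: [0.4645, 0.2463, 0.1575]
tcp_rot: [-0.002, -0.124, 0.992, 0.002]
force: [-0.0, 0.1, 0.7]
opening: 0.998
```

```bash
python3 -c "
from look import *
s,p=wlocate('wC',(.4655,.247));print(s['ee_pos'],s['joint_positions'])
print(rel(s,[.4655,.247,.029],194.4))"
```

```text
wC 12253 ((457.31005859375, 281.4174499511719), (131.10443115234375, 128.55177307128906), 15.519312858581543) z 0.053535848649449436 uv 278 447 123 285
[0.46453061 0.24627502 0.15752736] [ 0.86687773 -0.14889229 -0.26338051 -0.00543994 -1.45618362 -2.18778387]
(array([ 0.26, -0.17, -0.12]), array([-1.500e+00, -1.000e-01,  1.285e+02]))
```

View pics/wC.png

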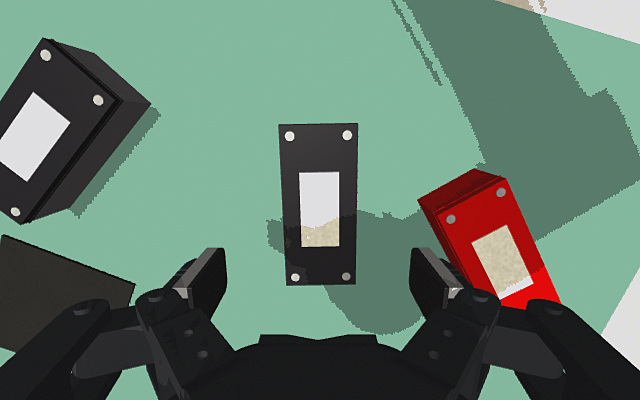

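C is centred at u 278–357, and the red look-alike is at its right from u≥418. I'll re-fit C without the red one and check finger clearance to it.

```bash
python3 -c "
from look import *
s=arm.sense();p=arm.camera('wrist')
W,c,u,v=wcloud(s,p);m=(abs(W[:,2]-.053)<.008)&(u>250)&(u<385)&(v<300)
rc=cv2.minAreaRect((W[m][:,:2]*1000).astype(np.float32));print(rc)
r=(c[:,2]>90)&(c[:,1]<40)&(W[:,2]>.005)&(u>380)
a=np.radians(195);x=np.array([np.cos(a),np.sin(a)]);y=np.array([x[1],-x[0]])
d=W[r][:,:2]-np.array(rc[0])/1000
print('red along x',(d@x).min(),(d@x).max(),'y',np.abs(d@y).min()); 
n=np.abs(d@x)<.05; print(np.abs(d@y)[n].min() if n.any() else None)
ang=rc[2] if rc[1][0]>rc[1][1] else rc[2]-90
print(ang, rel(s,[rc[0][0]/1000,rc[0][1]/1000,.029],180+ang))"
```

```text
((466.9097595214844, 247.33001708984375), (131.193603515625, 59.197818756103516), 14.994441986083984)
red along x -0.09185418049654294 0.024125989701188528 y 0.05479066638617964
0.05479066638617964
14.994441986083984 (array([ 0.27, -0.15, -0.71]), array([ -2.8,  -0.2, 128.7]))
```

The red corner is 55 mm from C's centreline, and fully open fingers reach 57 mm. I'll approach with the jaws part open at 70 mm (backs at about 50 mm).

Request:
{"method": "servo_tool", "body": {"increments": [[0.3, -0.2, -0.7, -2.8, -0.2, 20, -0.65], [0.3, -0.2, -0.7, -2.8, -0.2, 40, -0.65], [0.3, -0.2, -0.7, -2.8, -0.2, 60, -0.65], [0.3, -0.2, -0.7, -2.8, -0.2, 60, -0.65]]}}

```text
time: 22.42
ee_pos: [0.4665, 0.2461, 0.0964]
tcp_rot: [-0.001, -0.13, 0.992, -0.001]
force: [0.1, -0.1, 0.6]
opening: 0.825
```

```bash
python3 -c "
from look import *
ft();s,p=shot('wrist','wC2');print(rel(s,[.4669,.2473,.029],195))"
```

```text
t 22.425 pos [0.4665 0.2461 0.0964] F [-0.1  -0.13 -0.62] M_tool [-0.0345  0.0328 -0.0091] tilt(deg) 0.09 open 0.825 eff [  0.04 -27.42  33.12   6.57   0.21  -0.  ]
(array([-0.09, -0.09, -0.07]), array([-0.8,  1.2, 67.4]))
```

View pics/wC2.png

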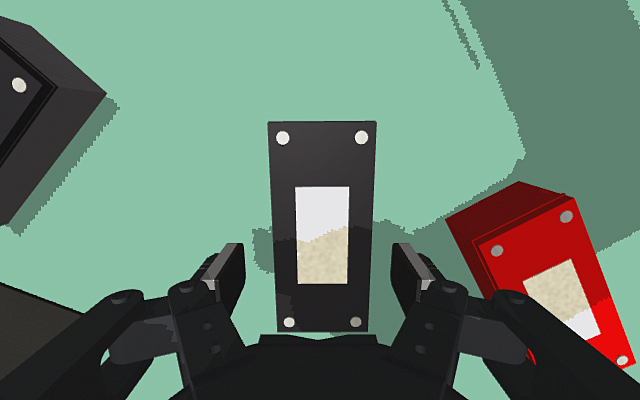

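The fingers straddle C (u 268–376) and stay clear of the red case (u≥445). Descending and gripping.

Request:
{"method": "servo_tool", "body": {"increments": [[0, 0, 0, -0.8, 1.2, 30, -0.65], [0, 0, 0, -0.8, 1.2, 55, -0.65], [0, 0, 0, -0.8, 1.2, 67, -0.65], [0, 0, 0, -0.8, 1.2, 67, -0.65], [0, 0, 0, -0.8, 1.2, 67, 1], [0, 0, 0, -0.8, 1.2, 67, 1], [0, 0, 0, -0.8, 1.2, 67, 1], [0, 0, 0, -0.8, 1.2, 67, 1], [0, 0, 0, -0.8, 1.2, 67, 1]]}}

```text
time: 23.6
ee_pos: [0.4685, 0.2487, 0.0327]
tcp_rot: [0.002, -0.13, 0.991, 0.0]
force: [-1.4, 1.6, 6.1]
opening: 0.675
```

```bash
python3 -c "
from look import *
ft()"
```

```text
t 23.6 pos [0.4685 0.2487 0.0327] F [ 0.94  1.87 -6.14] M_tool [-0.5243  0.4832  0.0344] tilt(deg) -0.19 open 0.675 eff [ -1.01 -26.51  29.5    6.07   0.05   0.06]
```

Request:
{"method": "servo_tool", "body": {"increments": [[0, 0, 0, 0, 0, -10, 1], [0, 0, 0, 0, 0, -40, 1], [0, 0, 0, 0, 0, -80, 1], [0, 0, 0, 0, 0, -110, 1], [0, 0, 0, 0, 0, -120, 1], [0, 10, 0, 0, 0, -120, 1], [0, 10, 0, 0, 0, -120, 1], [0, 10, 0, 0, 0, -120, 1], [0, 10, 0, 0, 0, -120, 1], [0, 10, 0, 0, 0, -120, 1], [0, 10, 0, 0, 0, -120, 1]]}}

```text
time: 24.98
ee_pos: [0.4679, 0.2486, 0.1534]
tcp_rot: [-0.084, -0.13, 0.988, -0.011]
force: [-0.9, -0.3, -6.0]
opening: 0.669
```

```bash
python3 -c "
from look import *
avg()"
```

```text
t 25.175 sin 0.17 My -0.7495 sd 0.1142 F [-0.04  0.28 -6.21] pos [0.4681 0.2486 0.1529] yaw -165.01 open 0.671
```

Request:
{"method": "servo_tool", "body": {"increments": [[0, -5, 0, 0, 0, 0, 1], [0, -5, 0, 0, 0, 0, 1], [0, -5, 0, 0, 0, 0, 1], [0, -5, 0, 0, 0, 0, 1]]}}

```text
time: 25.72
ee_pos: [0.4683, 0.2487, 0.1527]
tcp_rot: [-0.042, -0.13, 0.991, -0.005]
force: [0.6, 0.3, -6.3]
opening: 0.673
```

```bash
python3 -c "
from look import *
avg()"
```

```text
t 25.925 sin 0.0843 My -0.3281 sd 0.0148 F [ 0.04  0.4  -6.06] pos [0.4682 0.2486 0.1526] yaw -165.03 open 0.668
```

Request:
{"method": "servo_tool", "body": {"increments": [[0, -10, 0, 0, 0, 0, 1], [0, -10, 0, 0, 0, 0, 1], [0, -10, 0, 0, 0, 0, 1], [0, -10, 0, 0, 0, 0, 1], [0, -10, 0, 0, 0, 0, 1], [0, -10, 0, 0, 0, 0, 1]]}}

```text
time: 26.72
ee_pos: [0.4685, 0.2487, 0.1526]
tcp_rot: [0.045, -0.13, 0.991, 0.006]
force: [-0.2, -0.3, -6.2]
opening: 0.669
```

```bash
python3 -c "
from look import *
avg()"
```

```text
t 26.925 sin -0.0901 My 0.3117 sd 0.0682 F [ 0.31  0.48 -6.14] pos [0.4683 0.2486 0.1526] yaw -165.04 open 0.673
```

Request:
{"method": "servo_tool", "body": {"increments": [[0, -5, 0, 0, 0, 0, 1], [0, -5, 0, 0, 0, 0, 1], [0, -5, 0, 0, 0, 0, 1], [0, -5, 0, 0, 0, 0, 1]]}}

```text
time: 27.48
ee_pos: [0.4685, 0.2488, 0.1529]
tcp_rot: [0.088, -0.13, 0.988, 0.012]
force: [1.1, -0.0, -6.3]
opening: 0.672
```

```bash
python3 -c "
from look import *
avg()"
```

```text
t 27.675 sin -0.1762 My 0.7176 sd 0.1268 F [ 0.11 -0.3  -6.41] pos [0.4684 0.2486 0.1526] yaw -165.05 open 0.671
```

C's outer slopes are 4.8 and its crossing slope is 3.67. That's a step of about 0.2 N m (0.168 expected), with larger scatter, against about 0.03 for A and B. C rattles. Next I'll level it and locate the pad precisely.

```bash
python3 -c "
from look import *
s,p=shot('scene','s3')
K=p['camera_matrix'];R=cv2.Rodrigues(p['rvec'])[0]
print(rel(s,[.654,.0145,.168],195), rel(s,[.4684,.2486,.168],195))
W,c=cloud(p,(240,235,330,300)); d=(c.max(1)<45)&(W[:,2]<.012)
w=W[d][:,:2]*1000; a=np.radians(-10.5);X=np.array([np.cos(a),np.sin(a)]);Y=np.array([-X[1],X[0]])
x=w@X;y=w@Y
print(np.percentile(x,[.5,1,2]),np.percentile(y,[1,2,98,99]),cv2.minAreaRect(w.astype(np.float32)))
"
```

```text
(array([-0.  , 10.15, -0.04]), array([-119.8, -274.1,    5.7])) (array([-0.  , 10.15, -0.04]), array([ -2.7,  -0. , -15.2]))
[579.14652392 580.13047493 582.08568135] [ 78.78636269  79.98369256 198.10228034 199.26986159] ((670.4085083007812, 17.156021118164062), (123.96237182617188, 158.25375366210938), 80.05445861816406)
```

View pics/s3.png

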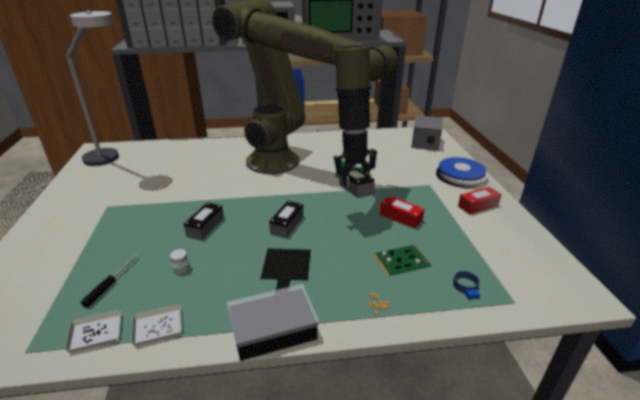

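Request:
{"method": "servo_tool", "body": {"increments": [[0, 5, 0, -6, -15, 0, 1], [0, 10.1, 0, -18, -45, 0, 1], [0, 10.1, 0, -32, -75, 1, 1], [0, 10.1, 0, -46, -105, 1, 1], [0, 10.1, 0, -56, -130, 2, 1], [0, 10.1, 0, -64, -148, 2, 1], [0, 10.1, 0, -64, -148, 2, 1], [0, 10.1, 0, -64, -148, 2, 1]]}}

```text
time: 28.78
ee_pos: [0.5676, 0.1223, 0.1617]
tcp_rot: [0.0, -0.13, 0.991, 0.0]
force: [-0.4, -0.2, -6.6]
opening: 0.672
```

```bash
python3 -c "
from look import *
ft();s,p=shot('wrist','wP')
W,c,u,v=wcloud(s,p);m=(W[:,2]<.012)&(c.max(1)<75)&(np.hypot(W[:,0]-.665,W[:,1]-.015)<.14)
print(m.sum(),cv2.minAreaRect((W[m][:,:2]*1000).astype(np.float32)),np.median(W[m],0))
im=p['image'].copy();im[v[m],u[m]]=(0,0,255);cv2.imwrite('pics/wPm.png',im)
g=W[:,2]<.01;print(np.median(W[g],0))"
```

```text
t 28.775 pos [0.5676 0.1223 0.1617] F [ 0.4  -0.1   6.63] M_tool [-0.0564 -0.0177 -0.0194] tilt(deg) -0.04 open 0.672 eff [-5.100e-01 -3.742e+01  3.789e+01  8.120e+00 -3.000e-02  1.000e-02]
11261 ((621.1716918945312, 9.26766586303711), (106.7060775756836, 193.07293701171875), 79.96104431152344) [ 0.64070761 -0.00363387  0.00645764]
[0.53773017 0.13701457 0.00348874]
```

View pics/wPm.png

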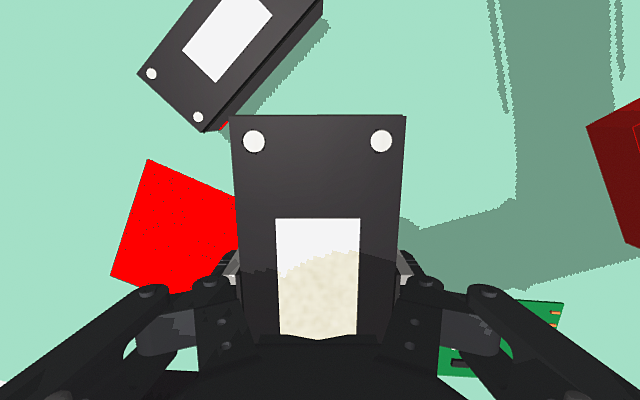

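The pad shows at the left, with two visible corners at about (148,159) and (110,275).

```bash
python3 -c "
from look import *
s,p=shot('wrist','wP2')
W,c,u,v=wcloud(s,p);m=(W[:,2]<.012)&(c.max(1)<75)&(u<245)&(v>150)&(v<296)
# exclude gripper via height; fit by directions
P=W[m][:,:2]*1000
def at(a,b):
    k=(abs(u-a)<2)&(abs(v-b)<2);return np.median(W[k],0)
c1,c2=at(148,160),at(111,274);print(c1,c2,np.linalg.norm(c1[:2]-c2[:2]))
X=(c2-c1)[:2];X/=np.linalg.norm(X);Y=np.array([-X[1],X[0]])
print(np.degrees(np.arctan2(X[1],X[0])))
cen=(c1+c2)[:2]/2+Y*.065;print('center',cen)
print(rel(s,[cen[0],cen[1],.168],195),rel(s,[cen[0],cen[1],.168],170))"
```

```text
[ 0.57930321 -0.0356567   0.00535826] [ 0.70406015 -0.05782224  0.00657481] 0.1267107188162745
-10.074603320430006
center [0.65305215 0.01725828]
(array([ 0.02,  0.05, -0.01]), array([ -55.4, -123.9,   -6.2])) (array([ 0.03,  0.04, 24.99]), array([ -55.4, -123.9,   -6.2]))
```

Request:
{"method": "servo_tool", "body": {"increments": [[0, 0, 0, -7, -15, -1, 1], [0, 0, 0, -18, -42, -2, 1], [0, 0, 0, -31, -70, -4, 1], [0, 0, 0, -43, -97, -5, 1], [0, 0, 0, -52, -116, -6, 1], [0, 0, 0, -55.5, -124, -6, 1], [0, 0, 0, -55.5, -124, -6, 1], [0, 0, 0, -55.5, -124, -6, 1], [0, 0, 0, -55.5, -124, -6, 1], [0, 0, 0, -55.5, -124, -6, 1]]}}

```text
time: 30.12
ee_pos: [0.653, 0.0177, 0.1681]
tcp_rot: [0.001, -0.131, 0.991, 0.0]
force: [-0.9, 0.4, -6.1]
opening: 0.674
```

```bash
python3 -c "
from look import *
ft();s,p=shot('scene','s4')
W,c=cloud(p,(255,160,330,260));d=(W[:,2]>.12)&(W[:,2]<.22)&(abs(W[:,0]-.65)<.12);print(W[d].min(0),W[d].max(0))
s,p=shot('wrist','w4'); W,c,u,v=wcloud(s,p)
m=(W[:,2]>.17)&(u>225)&(u<410)&(v<260); A=np.c_[W[m][:,:2],np.ones(m.sum())];print('lid plane',np.linalg.lstsq(A,W[m][:,2],rcond=None)[0])
print(rel(s,[.653,.0165,.168],195))
s,p=shot('side','sd4')"
```

```text
t 30.125 pos [0.653  0.0177 0.1681] F [0.81 0.64 6.05] M_tool [-0.0068  0.0476  0.0262] tilt(deg) -0.07 open 0.674 eff [ 1.000e-02 -4.766e+01  3.787e+01  8.080e+00  1.000e-02 -0.000e+00]
[ 0.59749228 -0.04120722  0.13648245] [0.72421115 0.08464652 0.21992284]
lid plane [0.00098517 0.00032329 0.18807611]
(array([0.02, 0.07, 0.04]), array([ 0.3, -1.1,  0.1]))
```

View pics/s4.png

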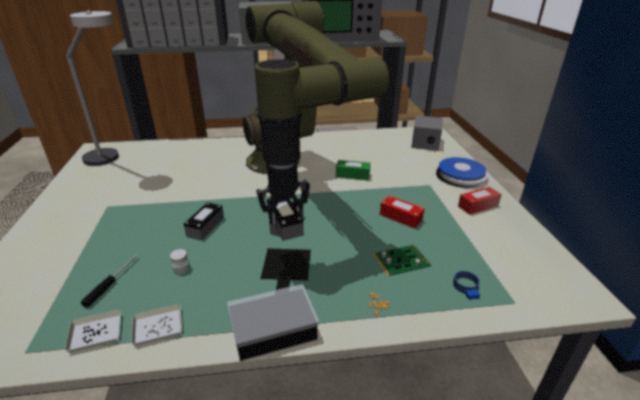

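View pics/w4.png

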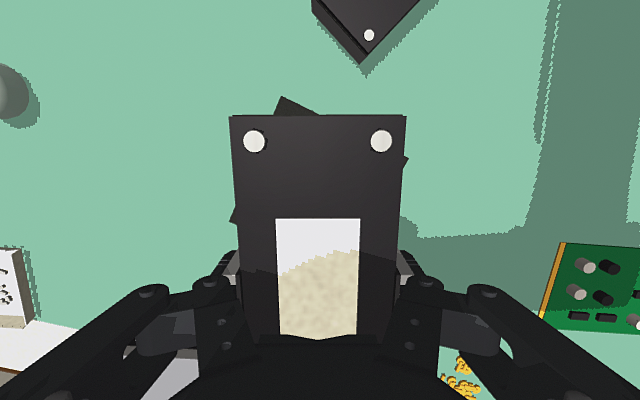

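The case is level (lid slope ≤0.001), centred over the pad, with its underside about 0.13 m above it. I'll hold briefly to settle, then hand in.

Request:
{"method": "servo_tool", "body": {"increments": [[0, 0, 0, 0, -1, 0, 1], [0, 0, 0, 0, -1, 0, 1], [0, 0, 0, 0, -1, 0, 1], [0, 0, 0, 0, -1, 0, 1], [0, 0, 0, 0, -1, 0, 1], [0, 0, 0, 0, -1, 0, 1]]}}

```text
time: 31.02
ee_pos: [0.6533, 0.0165, 0.168]
tcp_rot: [0.0, -0.131, 0.991, 0.0]
force: [-0.5, 0.3, -5.6]
opening: 0.673
```

```bash
python3 -c "
from look import *
ft();print(abs(arm.sense()['joint_velocities']).max());print(arm.job_done())"
```

```text
t 31.025 pos [0.6533 0.0165 0.168 ] F [0.44 0.38 5.61] M_tool [-0.0491 -0.018  -0.0125] tilt(deg) -0.06 open 0.673 eff [-0.000e+00 -4.775e+01  3.790e+01  8.080e+00  1.000e-02 -0.000e+00]
0.0018257675645667489
the job is handed in; nothing more can be done
None
```

The rattling case is the third one, on the left as seen from the robot. I handed the job in at 31 s with it held level and still over the middle of the pad.

- **Finding it:** I lifted and rocked all three. The first two gave a straight moment-against-tilt line, with a step of at most 0.03 N m at the level crossing. The third showed a step of about 0.2 N m (0.168 expected for the ball) and noisier readings.
- **Put back:** The first two cases went back lid up. The wrist camera placed them within 1 mm of where they had stood, at the same angle.
- **Last checks:** The case is level to about 0.1°, with its underside about 0.13 m above the pad. The arm was at rest with a firm grip. I did not touch the board, jar, screwdriver or red and green look-alikes.
- **Disagreements:** The scene camera placed the cases about 5 mm further to +y than the wrist camera, and I trusted the wrist camera. Its two pad corners measured 127 mm apart instead of 130, so the pad centre is good to about 3 mm.

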